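Make up a spare-parts order on the blade tray

TASK

Make up the order on the yellow-handled tray: slide the red transport lock on the rest fully to its released end, tilt the carton back on its rear edge until it leans on the rest bar, push the tray's flat tongue well under it (past the middle of the carton, centred and square) and let the carton down so that it stands upright wholly on the tongue. Never lift the carton clear of the table, and do not topple it. Put every brass valve block on the tray's deck, side by side and none on another, leave the tray flat on the table, and leave the black block and the other things on the counter where they are.

Things in the scene. Friction and masses are not known exactly. Their poses are not given: they have to be found in the camera images.
- rest: fixed grey leaning rest behind the carton. Origin: on the table, at the middle of the line where the carton's rear bottom edge starts (within 5 mm); x points from the carton into the rest, away from the robot; z up. Two 16 mm square posts at x 54, y -78 and 78, 76 high, carry the rest bar. The lock's aluminium rail: x 9 to 35, y 60 to 206, top z 55
- rest_bar (a point): middle of the black round rest bar's axis (x 52, y 0, z 74 in the rest's frame; radius 8, along y from -86 to 86). The carton, tilted back about its rear edge, meets the bar at about 0.52 rad and leans there stably by itself (its balance point is 0.35 rad)
- lock (a joint): transport lock slide on the rest, in m: 0 locked, 0.07 end stop (released). Slides along the rest's +y, takes 2 to 4 N, stays where it is left. Its steel bar (34 wide, z 56 to 74, y 20 to 110 in the rest's frame at 0) stands behind the carton when locked, so that the carton cannot be tilted back
- lock_grip (a point): top centre of the lock's red upright grip: 14 (rest x) by 22 (rest y), standing from z 72 to 124 above the table; at x 22, y 100 + travel in the rest's frame; moves with the lock
- carton: closed brown cardboard carton standing upright, 55 deep (x) by 100 wide (y) by 150 high (z), about 0.6 kg. Origin: centre of its underside; +x to its rear (towards the rest), its front faces the robot
- carton_heel (a point): middle of the carton's rear bottom edge (carton frame x 27.5, z 0), about which it is tilted back
- carton_toe (a point): middle of the carton's front bottom edge (carton frame x -27.5, z 0)
- tray: loose flat aluminium order tray, 5 thick, 0.4 kg, T-shaped: a deck (x -32 to 45, y -120 to 120) with a flat blade tongue in front (x 45 to 115, y -35 to 35). A yellow upright handle plate stands on it at x 0, y 0: 12 (x) by 40 (y), its top 60 above the table. Origin: underside below the handle; +x along the tongue, z up
- tray_tip (a point): middle of the tongue's front edge (tray frame x 115, y 0, z 2.5)
- valve1: brass valve block 34 (x) by 28 (y) by 26 high with a round stub (radius 9, 10 high) on top, 0.12 kg. Origin: centre of its underside, z up through the stub. May be absent (None at the start)
- valve2: brass valve block 34 (x) by 28 (y) by 26 high with a round stub (radius 9, 10 high) on top, 0.12 kg. Origin: centre of its underside, z up through the stub. May be absent (None at the start)
- valve3: brass valve block 34 (x) by 28 (y) by 26 high with a round stub (radius 9, 10 high) on top, 0.12 kg. Origin: centre of its underside, z up through the stub. May be absent (None at the start)
- valve4: brass valve block 34 (x) by 28 (y) by 26 high with a round stub (radius 9, 10 high) on top, 0.12 kg. Origin: centre of its underside, z up through the stub. May be absent (None at the start)
- black_block: black plastic block of the same shape and size as the brass valve blocks; not ordered, leave it. Sizes in mm, origin at the centre of its underside
- oil_bottle: white bottle with red cap, radius 30, 160 high; leave it. Sizes in mm, origin at the centre of its underside
- tape_roll: roll of tape lying flat, radius 45, 45 high; leave it. Sizes in mm, origin at the centre of its underside
- wrench: steel wrench lying flat; leave it
- grease_jar: orange jar with white lid, radius 35, 70 high; leave it. Sizes in mm, origin at the centre of its underside
- part_box: small blue box 90 x 70 x 50; leave it. Sizes in mm, origin at the centre of its underside
- white_bin: empty white bin 130 x 100 x 50 high; leave it. Sizes in mm, origin at the centre of its underside
There are look-alikes about, which are no part of the job. What is shaped like the valve3 but orange or pink is not meant. Leave any turquoise look-alike of the carton alone.

How it is judged:
On the way, in this order (a step that is already met when the one before it is completed fails the run):
1. the transport lock is slid to its released end (value of joint lock above 0.064 m), for 0.2 s.
2. the carton is tilted back on its rear edge, leaning on the rest bar (angle between carton's own z axis and vertical above 0.4 rad and height (world z) of carton_heel below 0.015 m and height (world z) of carton_toe above 0.018 m and contact force between carton and rest above 0.2 N), for 0.2 s.
3. the tongue is under the raised front of the leaning carton (angle between carton's own z axis and vertical above 0.3 rad and height (world z) of tray_tip below 0.02 m and horizontal distance between tray_tip and carton_heel below 0.035 m), for 0.2 s.
4. the carton stands upright on the tongue (angle between carton's own z axis and vertical below 0.06 rad and x of tray_tip in the frame of carton above 0.002 m and y of tray_tip in the frame of carton between -0.03 and 0.03 m and angle between the x axis of tray and the x axis of carton, either way round below 0.2 rad and height (world z) of each of carton_heel, carton_toe above 0.0025 m and contact force between carton and tray above 1.5 N), for 0.3 s.
At the end, for the whole second after the job is handed in: Lock within 6 mm of its released end; carton upright (0.06 rad) wholly on the tongue, tip 2 mm or more past its centre, within 30 mm sideways and 0.2 rad of square; tray flat on the table; every brass block present on the deck, none on another; all at rest (all of step 4 and value of joint lock above 0.064 m and angle between tray's own z axis and vertical below 0.04 rad and height (world z) of tray below 0.006 m and linear speed of each of carton, tray, valve1, valve2, valve3, valve4 below 0.02 m/s and x of valve1 in the frame of tray between -0.034 and 0.07 m and y of valve1 in the frame of tray between -0.122 and 0.122 m and z of valve1 in the frame of tray between 0.002 and 0.033 m and x of valve2 in the frame of tray between -0.034 and 0.07 m and y of valve2 in the frame of tray between -0.122 and 0.122 m and z of valve2 in the frame of tray between 0.002 and 0.033 m and x of valve3 in the frame of tray between -0.034 and 0.07 m and y of valve3 in the frame of tray between -0.122 and 0.122 m and z of valve3 in the frame of tray between 0.002 and 0.033 m and x of valve4 in the frame of tray between -0.034 and 0.07 m and y of valve4 in the frame of tray between -0.122 and 0.122 m and z of valve4 in the frame of tray between 0.002 and 0.033 m); the robot touches nothing.
It fails at once if the carton is lifted clear of the table (rear bottom edge more than 30 mm up) (height (world z) of carton_heel above 0.03 m).
It fails at once if the carton is toppled (angle between carton's own z axis and vertical above 0.9 rad).
It fails at once if a bystander is moved more than 50 mm (distance of any of black_block, oil_bottle, tape_roll, wrench, grease_jar, part_box, white_bin from where it was at the start of the episode above 0.05 m).
Of valve1, valve2, valve3, valve4 only 2 to 4 are there at a start; the rules pass over those that are not, and their reading is None.
At some moment in a run one of valve1, valve2, valve3, valve4 may be knocked a few centimetres aside while the robot is not near it.
Once in a run the grip may slacken for a moment while it holds something.
It also fails if it takes over 208 s, if anything falls off the work surface, if the arm or the gripper's body presses on something with over 40 N, if the wrist force passes 120 N, or if a joint passes its speed limit or range.

ROBOT

A 6-joint arm with a two-finger parallel gripper is mounted at the origin on the work surface. World frame = base frame: x ahead of the robot, y to its left, z up, the work surface at z = 0. Lengths are in m, angles in rad, forces in N, time in s.
With the tool pointing down it reaches from about 0.375 to 0.975 m from the base axis. Payload 3.8 kg.
Tool frame: the origin (TCP) lies between the finger pads; the fingertips stand 22 mm ahead of it and the grasp point (between the pads) lies 3 mm ahead of it; z points along the fingers, y is the direction in which the jaws open and shut (so a half turn about z gives the same grasp; the last joint's range is limited). The gripper opens to 85 mm and grips with 20 to 120 N. Pads are 22 mm wide; open, the fingers measure 114 mm over their backs; the gripper's body (76 mm by 85 mm) begins 54 mm behind the grasp point. The pads swing forward as they close: fully open they stand 13 mm farther back than shut.
Start: joints at [1.173, 0.264, 1.604, -0, 1.274, -0.037], TCP at [0.238, 0.632, 0.253] pointing down, gripper open.
Joint ranges: [-2.63, 2.63], [-0.94, 2.18], [0.31, 2.57], [-1.31, 4.45], [0, 2.66], [-2.55, 2.55]. Speed limits (rad/s): [2.57, 2.57, 3.14, 3.14, 3.14, 3.14].

INTERFACE

Orientations are given as a rotation vector (axis times angle).
In Python, from workcell import * gives the robot as it stands.
- The arm moves only by the tool step_arm, never from a script. Its argument "motion" is a list that holds one entry, the list of rows, each a list of 7 numbers: the finger opening in m, from 0 to 0.0854, then the shift along the world's x, y, z in m, then the turn, a rotation vector about the world's x, y, z in degrees. A call has exactly 8 rows; each row is the pose to reach, as a shift and turn from the pose measured when the call began; what a row does not reach only later rows make up. A row lasts 1/8 s, in which the tool goes at most 62.5 mm and 10.7 degrees, less where a joint would pass 70% of its speed; a pose out of reach is approached as far as the arm can. A call with a gripper value outside its range is refused whole. The fingers move at their own pace and stop on an object; "newtons" is the grip in N (left out, the last holds). Time passes only in rows, so rows that repeat a pose let the fingers close, or fill a call up. It gives the time, the measured TCP pose, the force and the opening at its end, in the units of the state.
- read_state(): the state, without advancing time (a new reading comes with each control period).
- read_camera(name): name is "side" or "top" or "wrist"; returns (picture, depth): 420x560x3 uint8, blue, green, red; 420x560 float32, m along the optical axis (not along the pixel's ray), 0 where there is no reading.
- get_calibration(name): a dict with "K" (3x3 intrinsics, pixels), "world_from_camera" (4x4, takes a point from camera to world coordinates). Camera axes: x right, y down, z forward; pixel columns grow to the right and rows downward; lengths in m; the calibration is good to about 2 mm. A picture is of the moment at which its call begins: read the wrist's pose just before it. get_calibration takes no time and is no camera call; for the wrist camera it gives the pose at the moment of the call.
- finish_job(): hands the job in, once; it reports no verdict.
Trained networks look in the newest picture that a camera, given by its name, has taken for a name from the list of things; names that differ only in an ending like _2 or _b are one class to them, and where a whole thing is asked for, a point or a joint stands for the part that bears it (a point fixed in the world has none). Each returns a list of dicts, best first, with "score" (0 to 1); they miss things now and then, are a little off and sometimes report something else, mostly with a low value. They report only what shows in the picture. A call takes as long as a camera call. They do not tell look-alikes from the thing itself.
- spot_in(camera, thing): "xyz" ([x, y, z] in m, in the coordinates of the camera as it stood for that picture, good to about 4 mm: the middle of the surface that is visible of it).
- regions_of(camera, thing): "region" (420x560 bool, what is visible of it).
The state is a dict: "time": time; "q": joint angles; "joint_vel": joint speeds; "joint_torque": joint torques, N m; "tool_pos": TCP position; "tcp_rot": TCP orientation; "wrist_force": force on the tool from outside, world axes, zero at the start; "torque": the same for the moment, N m; "width": opening from 0.0 (shut) to 1.0 (fully open).
Only numpy, scipy, OpenCV 4.12 (cv2) and the standard library are available. Lean on these libraries where they do the work, as an engineer would, in place of code of your own. Each camera call takes 0.05 s, during which the arm holds its last target. There are 200 camera calls.

## Working session

There is one attempt and no reset: what is moved stays moved. The work goes in short steps, Python scripts to look and compute and a tool call to move; the robot and the scene stay as the last step left them, time stands still between calls to the robot, and variables do not carry over. Pictures are saved under pics/ and viewed, on a budget of 14 in all, crops included, one or two more only if the job needs it, and the job is handed in when it is done.

Besides the shell and the picture viewer there is one more tool, called after "Request:" by a JSON object that holds its "op" and its "data". step_arm: Moves the arm, as the interface text tells. Its arguments: {"type":"object","properties":{"motion":{"type":"array"},"newtons":{"type":"number"}},"required":["motion"]}

```bash
mkdir -p pics; ls
cat > h.py <<'E'
from workcell import *
import numpy as np, cv2
def world(cam,p,T=None):
    T=get_calibration(cam)["world_from_camera"] if T is None else T
    T=np.array(T); p=np.asarray(p); return p@T[:3,:3].T+T[:3,3]
def cloud(cam,depth,T=None):
    c=get_calibration(cam);K=np.array(c["K"])
    v,u=np.mgrid[:depth.shape[0],:depth.shape[1]]
    P=np.stack([(u-K[0,2])/K[0,0]*depth,(v-K[1,2])/K[1,1]*depth,depth],-1)
    return world(cam,P,T)
E
python3 - <<'E'
from h import *
s=read_state();print(s["time"],s["tool_pos"],s["tcp_rot"],s["width"])
for c in("top","side"):
    im,d=read_camera(c);cv2.imwrite(f"pics/{c}0.png",im);np.save(f"{c}0.npy",d)
    print(c,np.round(get_calibration(c)["world_from_camera"],3).tolist())
    for t in ["lock_grip","carton","tray","valve1","black_block","rest","white_bin"]:
        for r in spot_in(c,t): print(c,t,round(r["score"],2),np.round(world(c,r["xyz"]),3))
E
```

```text
pics
0.0 [0.23803389 0.63090356 0.25194649] [-0.56361376 -3.09010651  0.00344957] 1.0001386450636125
top [[-0.001, -0.986, 0.166, 0.258], [-1.0, -0.001, -0.015, 0.041], [0.015, -0.166, -0.986, 1.605], [0.0, 0.0, 0.0, 1.0]]
top lock_grip 0.65 [0.628 0.058 0.071]
top carton 0.69 [0.681 0.263 0.147]
top carton 0.65 [ 0.562 -0.019  0.153]
top carton 0.61 [ 0.295 -0.215  0.152]
top tray 0.61 [ 0.491 -0.266  0.005]
top valve1 0.47 [0.525 0.275 0.029]
top black_block 0.51 [0.45  0.382 0.028]
top rest 0.85 [0.662 0.016 0.018]
top white_bin 0.82 [0.403 0.556 0.002]
side [[-0.974, -0.164, 0.159, 0.336], [-0.228, 0.743, -0.629, 0.772], [-0.015, -0.648, -0.761, 0.974], [0.0, 0.0, 0.0, 1.0]]
side lock_grip 0.84 [0.623 0.078 0.076]
side lock_grip 0.35 [ 0.601 -0.363  0.082]
side lock_grip 0.33 [ 0.567 -0.492  0.034]
side carton 0.69 [0.679 0.289 0.119]
side carton 0.62 [ 0.298 -0.205  0.108]
side carton 0.56 [0.572 0.024 0.118]
side tray 0.63 [ 0.483 -0.252  0.004]
side valve1 0.73 [0.519 0.279 0.031]
side valve1 0.73 [0.452 0.184 0.024]
side valve1 0.68 [0.516 0.197 0.03 ]
side valve1 0.49 [0.44  0.261 0.024]
side valve1 0.19 [0.626 0.08  0.075]
side black_block 0.73 [0.45  0.392 0.023]
side rest 0.58 [0.652 0.045 0.057]
side white_bin 0.71 [0.408 0.524 0.004]
```

View pics/top0.png

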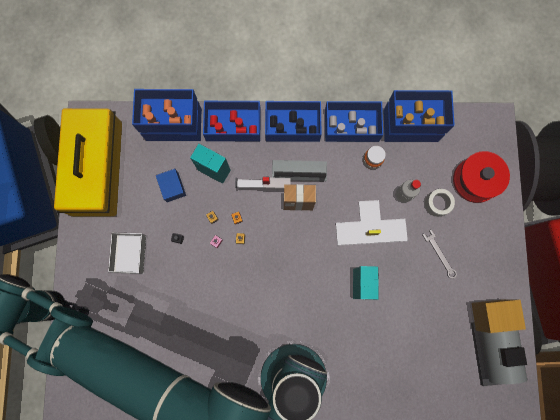

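View pics/side0.png

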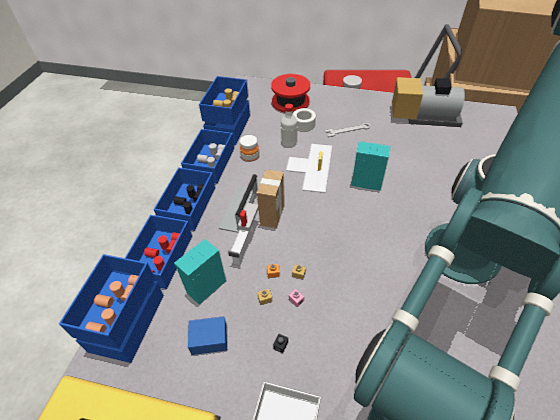

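Top view: carton at (300,196), lock grip at (266,181), tray at (370,225) with its tongue toward +x. Four small blocks sit at about (212,216), (237,216), (240,239) and (216,241, pink), so I need to separate brass from orange by colour.

Run:
```python
from h import *
im=cv2.imread("pics/top0.png");d=np.load("top0.npy");P=cloud("top",d)
hsv=cv2.cvtColor(im,cv2.COLOR_BGR2HSV)
def rect(m,name):
    q=P[m][:,:2].astype(np.float32)
    r=cv2.minAreaRect(q*1000);print(name,m.sum(),np.round(r[0],1),np.round(r[1],1),round(r[2],1),"z",np.round(np.median(P[m][:,2]),4))
def win(x0,x1,y0,y1):return (P[...,0]>x0)&(P[...,0]<x1)&(P[...,1]>y0)&(P[...,1]<y1)
z=P[...,2]
rect(win(.5,.63,-.1,.06)&(z>.14),"carton top")
rect(win(.6,.7,-.12,.11)&(z>.065)&(z<.1)&(hsv[...,1]<90),"bar+lock")
rect(win(.56,.7,.03,.12)&(z>.1)&(z<.14),"grip")
red=win(.56,.7,.03,.12)&((hsv[...,0]<8)|(hsv[...,0]>172))&(hsv[...,1]>150);rect(red,"red")
print(P[red].min(0),P[red].max(0))
tr=win(.38,.62,-.42,-.12)&(im.min(-1)>190)&(z<.03);rect(tr,"tray")
v,u=np.nonzero(tr)
dk=tr.astype(np.uint8)
er=cv2.morphologyEx(dk,cv2.MORPH_OPEN,np.ones((13,31)))
rect((er>0),"deck")
yl=win(.38,.62,-.42,-.12)&(hsv[...,0]>20)&(hsv[...,0]<35)&(hsv[...,1]>150);rect(yl,"handle")
for uu,vv in((212,216),(237,216),(240,239),(216,241),(177,238)):
    w=np.zeros(z.shape,bool);w[vv-9:vv+10,uu-9:uu+10]=1
    m=w&(z>.015); rect(m,(uu,vv)); print(np.median(hsv[m],0), np.median(hsv[m&(z>.03)],0))
s=cv2.resize(im[160:260,190:420],None,fx=3.4,fy=3.4,interpolation=cv2.INTER_CUBIC);cv2.imwrite("pics/crop0.png",s)
ims=cv2.imread("pics/side0.png");hs=cv2.cvtColor(ims,cv2.COLOR_BGR2HSV)
for uu,vv in((273,271),(299,271),(265,297),(297,298)):
    w=hs[vv-6:vv+7,uu-6:uu+7].reshape(-1,3);w=w[w[:,1]>100];print(uu,vv,np.median(w,0))
```

```text
carton top 563 [579.6 -19.3] [97.9 57.6] 89.9 z 0.1496
bar+lock 466 [644.6  -4.5] [ 55.4 208.3] 2.4 z 0.0767
grip 37 [630.9  89. ] [22.3 13.6] 83.3 z 0.122
red 30 [631.1  88.9] [17.  12.2] 87.5 z 0.1231
[0.62472005 0.0805289  0.11062864] [0.63723447 0.0972303  0.13047376]
tray 1791 [ 512.4 -268.5] [145.1 239.8] 3.5 z 0.0048
deck 0 [0. 0.] [0. 0.] 0.0 z nan
handle 37 [ 469.2 -269.5] [ 9.6 37.2] 4.8 z 0.059
(212, 216) 90 [523.9 273. ] [34.2 27.3] 31.2 z 0.0273
[ 18. 160. 178.] [ 18. 147. 134.]
(237, 216) 91 [395.4 126. ] [321.5  28.6] 26.6 z 0.027
[ 16. 193. 197.] [ 16. 174. 176.]
(240, 239) 90 [359.  121.7] [255.7  36.4] 30.5 z 0.0268
[ 19.  161.5 183.5] [ 18. 140. 128.]
(216, 241) 90 [442. 258.] [28.1 34.1] 56.9 z 0.0274
[166.  76. 196.] [166.5  75.5 165. ]
(177, 238) 93 [366.8 219.5] [416.4  32.8] 63.1 z 0.0271
[150.  14.  51.] [150.  10.  58.]
273 271 [ 14. 183. 198.]
299 271 [ 20. 134. 192.]
265 297 [ 20. 132. 191.]
297 298 [171. 108. 127.]
  return _methods._mean(a, axis=axis, dtype=dtype,
  ret = ret.dtype.type(ret / rcount)
```

View pics/crop0.png

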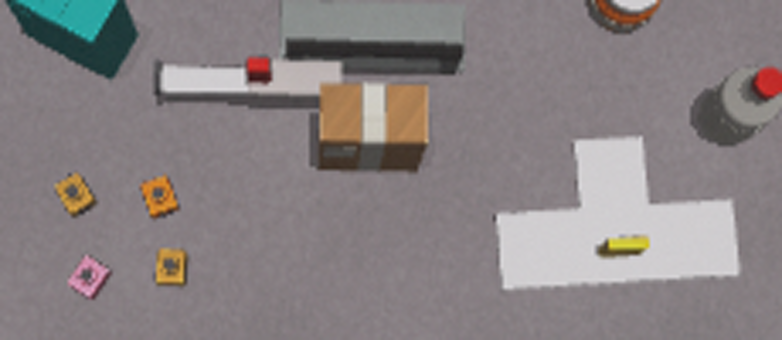

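Brass blocks: (212,216) at about (0.524, 0.273) and (240,239) at about (0.45, 0.186). The other two are orange and pink look-alikes. I'll start moving to the lock and check the rest's yaw from the picture I already have.

Request:
{"op": "step_arm", "data": {"motion": [[[0.05,0.036,-0.049,0,0,0,3],[0.05,0.072,-0.098,0,0,0,6],[0.05,0.108,-0.147,0,0,0,9],[0.05,0.144,-0.196,0,0,0,12],[0.05,0.18,-0.245,0,0,0,15],[0.05,0.216,-0.294,0,0,0,18],[0.05,0.252,-0.343,0,0,0,20.7],[0.05,0.288,-0.392,0,0,0,20.7]]]}}

```text
time: 1.8
tool_pos: [0.5273, 0.2379, 0.2537]
tcp_rot: [-0.001, 3.141, 0.001]
wrist_force: [1.2, -0.0, 0.5]
width: 0.586
```

Run:
```python
from h import *
im=cv2.imread("pics/top0.png");d=np.load("top0.npy");P=cloud("top",d);z=P[...,2]
def win(x0,x1,y0,y1):return (P[...,0]>x0)&(P[...,0]<x1)&(P[...,1]>y0)&(P[...,1]<y1)
def line(m,n):
    q=P[m][:,:2].astype(np.float32)
    vx,vy,x,y=cv2.fitLine(q,cv2.DIST_HUBER,0,.01,.001).ravel();print(n,m.sum(),x,y,"yaw deg",-np.degrees(np.arctan(vx/vy)),"y",q[:,1].min(),q[:,1].max(),"x",q[:,0].min(),q[:,0].max())
line(win(.64,.72,-.15,.1)&(z>.06)&(z<.1),"bar")
m=win(.6,.66,.045,.2)&(z>.045)&(z<.085);line(m,"rail")
# carton rear top edge: last pixel per column
m=win(.5,.63,-.1,.05)&(z>.14)
Q=[];F=[]
for u in np.unique(np.nonzero(m)[1]):
    r=np.nonzero(m[:,u])[0];Q.append(P[r[0],u]);F.append(P[r[-1],u])
for n,a in(("rear",Q[2:-2]),("front",F[2:-2])):
    a=np.array(a);print(n,np.polyfit(a[:,1],a[:,0],1),a[:,1].min(),a[:,1].max())
s=read_state();print(s["time"],s["tool_pos"],s["tcp_rot"])
```

```text
bar 304 0.65634966 0.008789089 yaw deg 0.80516064 y -0.107806504 0.07886239 x 0.6403876 0.6698089
rail 398 0.63027424 0.10941255 yaw deg -0.7437231 y 0.045490045 0.19205825 x 0.6137951 0.6583928
rear [0.04067035 0.60659889] -0.062063018117379465 0.023218012040780094
front [0.01202203 0.55267527] -0.06111553468230145 0.023262600119743685
1.8 [0.52732654 0.2378781  0.25373482] [-1.36377664e-03  3.14067766e+00  8.72091492e-04]
```

Request:
{"op": "step_arm", "data": {"motion": [[[0.05,0.035,-0.05,-0.01,0,0,0],[0.05,0.07,-0.1,-0.02,0,0,0],[0.05,0.104,-0.149,-0.03,0,0,0],[0.05,0.104,-0.149,-0.06,0,0,0],[0.05,0.104,-0.149,-0.09,0,0,0],[0.05,0.104,-0.149,-0.12,0,0,0],[0.05,0.104,-0.149,-0.143,0,0,0],[0.05,0.104,-0.149,-0.143,0,0,0]]]}}

```text
time: 2.8
tool_pos: [0.6293, 0.0886, 0.1082]
tcp_rot: [0.001, -3.137, -0.0]
wrist_force: [-0.5, -0.5, 0.4]
width: 0.583
```

Request:
{"op": "step_arm", "data": {"motion": [[[0.02,0,0,0,0,0,0],[0.02,0,0,0,0,0,0],[0.015,0,0,0,0,0,0],[0.015,0,0,0,0,0,0],[0.015,0,0,0,0,0,0],[0.015,0,0.01,0,0,0,0],[0.015,0,0.02,0,0,0,0],[0.015,0,0.03,0,0,0,0]]], "newtons": 30}}

```text
time: 3.8
tool_pos: [0.6307, 0.1182, 0.1096]
tcp_rot: [0.001, -3.141, 0.001]
wrist_force: [1.5, -2.0, 4.7]
width: 0.254
```

Request:
{"op": "step_arm", "data": {"motion": [[[0.015,0,0.008,0,0,0,0],[0.015,0,0.016,0,0,0,0],[0.015,0,0.024,0,0,0,0],[0.015,0,0.032,0,0,0,0],[0.015,0,0.038,0,0,0,0],[0.015,0,0.041,0,0,0,0],[0.015,0,0.043,0,0,0,0],[0.015,0,0.043,0,0,0,0]]]}}

```text
time: 4.8
tool_pos: [0.6314, 0.1498, 0.1095]
tcp_rot: [0.003, -3.139, 0.029]
wrist_force: [3.1, -39.2, 6.7]
width: 0.254
```

Request:
{"op": "step_arm", "data": {"motion": [[[0.015,0,-0.001,0,0,0,0],[0.05,0,-0.001,0,0,0,0],[0.05,0,-0.001,0,0,0,0],[0.05,0,-0.001,0,0,0,0],[0.05,0,-0.001,0.03,0,0,0],[0.05,0,0,0.06,0,0,0],[0.05,-0.05,0.02,0.08,0,0,0],[0.05,-0.1,0.05,0.08,0,0,0]]]}}

```text
time: 5.8
tool_pos: [0.5319, 0.2009, 0.1918]
tcp_rot: [-0.002, 3.139, -0.027]
wrist_force: [0.6, 1.3, 0.1]
width: 0.586
```

Run:
```python
from h import *
print(read_state()["wrist_force"],read_state()["tool_pos"])
im,d=read_camera("top");cv2.imwrite("pics/top1.png",im);np.save("top1.npy",d);P=cloud("top",d)
ims,ds=read_camera("side");cv2.imwrite("pics/side1.png",ims);S=cloud("side",ds)
for i,Q in((im,P),(ims,S)):
    hsv=cv2.cvtColor(i,cv2.COLOR_BGR2HSV)
    red=(Q[...,0]>.56)&(Q[...,0]<.7)&(Q[...,1]>.03)&(Q[...,1]<.2)&((hsv[...,0]<8)|(hsv[...,0]>172))&(hsv[...,1]>150)&(Q[...,2]>.06)
    print(red.sum(),np.round(Q[red].min(0),3) if red.any() else 0,np.round(Q[red].max(0),3)if red.any() else 0)
s=cv2.resize(ims[160:290,180:380],None,fx=4,fy=4,interpolation=cv2.INTER_CUBIC);cv2.imwrite("pics/crop1.png",s)
```

```text
[0.56797267 1.30148904 0.11785048] [0.53189003 0.20094355 0.19183747]
30 [0.626 0.135 0.111] [0.638 0.154 0.13 ]
82 [0.625 0.138 0.073] [0.638 0.159 0.127]
```

View pics/crop1.png

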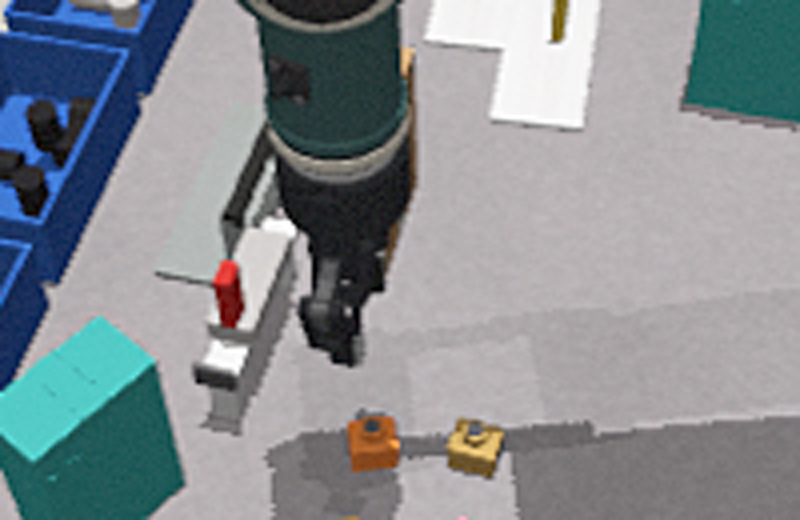

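Run:
```python
from h import *
for k in(0,1):
    im=cv2.imread(f"pics/top{k}.png");P=cloud("top",np.load(f"top{k}.npy"));hsv=cv2.cvtColor(im,cv2.COLOR_BGR2HSV)
    m=(hsv[...,0]>80)&(hsv[...,0]<96)&(hsv[...,1]>120)&(P[...,2]>.12)&(P[...,2]<.16)&(P[...,0]>.55)&(P[...,1]>.1)
    r=cv2.minAreaRect(P[m][:,:2].astype(np.float32)*1000);print(m.sum(),np.round(cv2.boxPoints(r)),r)
    for x0,x1,z0,z1,n in((.61,.65,.048,.062,"rail"),(.61,.65,.066,.085,"lockbar")):
        m=(P[...,0]>x0)&(P[...,0]<x1)&(P[...,1]>.0)&(P[...,1]<.25)&(P[...,2]>z0)&(P[...,2]<z1)
        y=P[m][:,1];print(n,m.sum(),np.round(np.percentile(y,[0,2,98,100]),3))
```

```text
581 [[644. 241.]
 [693. 214.]
 [742. 303.]
 [693. 330.]] ((692.8307495117188, 271.77069091796875), (101.58952331542969, 56.24892807006836), 60.978965759277344)
rail 217 [0.042 0.06  0.187 0.243]
lockbar 233 [0.009 0.011 0.24  0.25 ]
364 [[650. 251.]
 [698. 226.]
 [741. 304.]
 [692. 330.]] ((695.4544677734375, 277.7348937988281), (88.98148345947266, 54.56911849975586), 61.819217681884766)
rail 113 [0.039 0.039 0.176 0.176]
lockbar 248 [0.065 0.066 0.152 0.155]
```

Run:
```python
from h import *
W=np.array(get_calibration("wrist")["world_from_camera"]);s=read_state();print(np.round(W,3).tolist(),s["tool_pos"],s["tcp_rot"])
for k in(0,1):
    im=cv2.imread(f"pics/side{k}.png");hsv=cv2.cvtColor(im,cv2.COLOR_BGR2HSV)
    m=(hsv[...,0]>80)&(hsv[...,0]<96)&(hsv[...,1]>120);m[:, :160]=0;m[:220]=0;m[:,240:]=0
    v,u=np.nonzero(m);print(m.sum(),u.mean(),v.mean(),u.max(),v.min())
P=cloud("top",np.load("top0.npy"))
im=cv2.imread("pics/top0.png")
for v in range(168,196,2): print(v,[int(1000*z) for z in P[v,226:262:3,2]])
print(P[180,226:262:3,1])
```

```text
[[-0.007, 0.953, 0.303, 0.448], [1.0, 0.012, -0.015, 0.202], [-0.018, 0.303, -0.953, 0.311], [0.0, 0.0, 0.0, 1.0]] [0.52648434 0.20227386 0.18913239] [ 0.00938054 -3.13584082  0.02811311]
2010 200.82736318407962 270.71094527363186 225 240
2010 200.82736318407962 270.71094527363186 225 240
168 [64, 33, 0, 1, 0, 5, 0, 0, 0, 0, 2, 4]
170 [51, 5, -1, 0, -2, 0, 4, -1, 0, 5, -3, -5]
172 [34, -6, 2, 3, -3, 1, -2, 4, -8, 6, 0, -3]
174 [20, -2, 3, 4, -2, 0, -4, 1, -6, -1, -2, -2]
176 [11, -2, 3, 0, 0, 2, 0, -1, -1, 3, -8, -2]
178 [5, 0, 3, -2, 0, 1604, 5, -1, -5, 3, -4, 1]
180 [-4, 4, -3, 65, 48, 57, 58, 51, 53, 49, 59, 53]
182 [0, 6, -2, 68, 52, 54, 57, 52, 59, 53, 55, 55]
184 [6, -1, -3, 70, 52, 51, 55, 61, 57, 51, 50, 51]
186 [0, -2, -1, 63, 52, 55, 52, 54, 56, 54, 52, 50]
188 [0, -1, 0, -1, 2, 20, 2, -6, -1, -1, 2, 0]
190 [-2, 2, -1, 3, -1, 1, -7, 1, 2, 1, -1, 5]
192 [0, -4, 6, -6, -3, 2, 0, -2, -1, -4, -4, 0]
194 [-3, -1, -3, -1, -4, 1, 3, 0, -6, -4, 2, -6]
[0.23026393 0.21884555 0.20926273 0.19205826 0.18368585 0.17283482
 0.16268598 0.15321785 0.14299228 0.13313769 0.12254444 0.11276218]
```

The lock is only at about 56 mm of 70, and nothing was bumped. I'll push it further from the −y side with the fingers closed.

Request:
{"op": "step_arm", "data": {"motion": [[[0.0,0.035,-0.035,0.0,0,0,0],[0.0,0.07,-0.065,0,0,0,0],[0.0,0.099,-0.091,0,0,0,0],[0.0,0.099,-0.091,0,0,0,0],[0.0,0.099,-0.091,-0.03,0,0,0],[0.0,0.099,-0.091,-0.06,0,0,0],[0.0,0.099,-0.091,-0.083,0,0,0],[0.0,0.099,-0.091,-0.083,0,0,0]]]}}

```text
time: 6.9
tool_pos: [0.6242, 0.1121, 0.1046]
tcp_rot: [0.011, -3.133, 0.028]
wrist_force: [0.3, -0.1, -0.4]
width: -0.004
```

Request:
{"op": "step_arm", "data": {"motion": [[[0.0,0,0.002,0.0,0,0,0],[0.0,0,0.004,0,0,0,0],[0.0,0,0.006,0,0,0,0],[0.0,0,0.008,0,0,0,0],[0.0,0,0.01,0,0,0,0],[0.0,0,0.012,0,0,0,0],[0.0,0,0.014,0,0,0,0],[0.0,0,0.014,0,0,0,0]]]}}

```text
time: 7.9
tool_pos: [0.6249, 0.1219, 0.1064]
tcp_rot: [0.012, -3.134, 0.038]
wrist_force: [-2.7, -17.3, 8.3]
width: 0.001
```

Request:
{"op": "step_arm", "data": {"motion": [[[0.0,0,-0.01,0.0,0,0,0],[0.0,0,-0.01,0.04,0,0,0],[0.0,0,-0.01,0.08,0,0,0],[0.0,-0.03,-0.02,0.12,0,0,0],[0.0,-0.06,-0.03,0.16,0,0,0],[0.0,-0.06,-0.03,0.16,0,0,0],[0.0,-0.06,-0.03,0.16,0,0,0],[0.0,-0.06,-0.03,0.16,0,0,0]]]}}

```text
time: 8.9
tool_pos: [0.5645, 0.0921, 0.2644]
tcp_rot: [0.012, -3.131, 0.038]
wrist_force: [0.4, 0.6, -0.2]
width: 0.004
```

Run:
```python
from h import *
s=read_state();T=get_calibration("wrist")["world_from_camera"]
im,d=read_camera("wrist");cv2.imwrite("pics/w0.png",im);np.savez("w0.npz",d=d,T=T)
print(s["tool_pos"],s["tcp_rot"],s["wrist_force"])
P=cloud("wrist",d,T)
hsv=cv2.cvtColor(im,cv2.COLOR_BGR2HSV)
def st(m,n):print(n,m.sum(),np.round(np.percentile(P[m],[1,50,99],axis=0),4).tolist())
red=((hsv[...,0]<8)|(hsv[...,0]>172))&(hsv[...,1]>150)&(P[...,2]>.05)&(P[...,2]<.14)
st(red&(P[...,2]>.115),"redtop");st(red,"red")
X,Y,Z=P[...,0],P[...,1],P[...,2]
st((X>.61)&(X<.65)&(Z>.045)&(Z<.061)&(Y>-.1)&(Y<.3),"rail")
st((X>.60)&(X<.65)&(Z>.066)&(Z<.085)&(Y>-.1)&(Y<.18),"lockbar")
st((X>.645)&(X<.7)&(Z>.068)&(Z<.09)&(Y<.1),"restbar")
st((Z>.14)&(Z<.16)&(Y<.06)&(X<.63),"cartontop")
```

```text
[0.56448446 0.09210048 0.26443108] [ 0.01198759 -3.13104546  0.03825233] [ 0.40161704  0.64755606 -0.20583675]
redtop 507 [[0.6269, 0.1358, 0.1155], [0.6314, 0.1458, 0.1237], [0.6404, 0.1562, 0.1256]]
red 973 [[0.6268, 0.1357, 0.0809], [0.6281, 0.145, 0.1166], [0.64, 0.156, 0.1254]]
rail 1911 [[0.6158, 0.0373, 0.0454], [0.6292, 0.1219, 0.0553], [0.6492, 0.2431, 0.0607]]
lockbar 2741 [[0.6067, 0.0297, 0.0667], [0.6267, 0.1127, 0.0743], [0.6489, 0.1557, 0.0827]]
restbar 3001 [[0.6504, -0.1082, 0.0719], [0.6564, -0.0278, 0.0808], [0.6671, 0.0523, 0.0835]]
cartontop 11397 [[0.5525, -0.0685, 0.1414], [0.5774, -0.0182, 0.1506], [0.6071, 0.0299, 0.1521]]
```

View pics/w0.png

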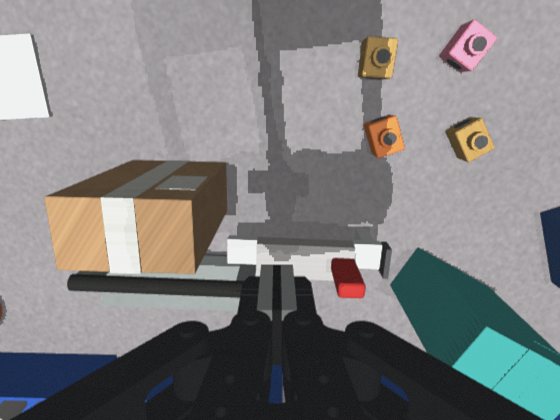

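With the rest bar's left end (-0.108) and the rail start (0.037), the rest origin comes out at y ≈ -0.022. That puts the lock at about 68 mm against its hard stop, so it is released. Next I tilt the carton.

Request:
{"op": "step_arm", "data": {"motion": [[[0.0,-0.025,-0.05,0.0,0,0,0],[0.0,-0.05,-0.09,-0.02,0,0,0],[0.0,-0.05,-0.111,-0.06,0,0,0],[0.0,-0.05,-0.111,-0.1,0,0,0],[0.0,-0.05,-0.111,-0.112,0,0,0],[0.0,-0.05,-0.111,-0.112,0,0,0],[0.0,-0.04,-0.111,-0.112,0,0,0],[0.0,-0.03,-0.111,-0.112,0,0,0]]]}}

```text
time: 9.95
tool_pos: [0.5369, -0.0187, 0.1543]
tcp_rot: [0.013, -3.135, 0.039]
wrist_force: [0.3, -0.4, 0.9]
width: 0.001
```

Request:
{"op": "step_arm", "data": {"motion": [[[0.0,0.005,0,0.0,0,0,0],[0.0,0.01,0,0,0,0,0],[0.0,0.015,0,0,0,0,0],[0.0,0.02,0,0,0,0,0],[0.0,0.025,0,0,0,0,0],[0.0,0.03,0,0,0,0,0],[0.0,0.035,0,0,0,0,0],[0.0,0.035,0,0,0,0,0]]]}}

```text
time: 10.95
tool_pos: [0.5723, -0.0187, 0.1543]
tcp_rot: [0.013, -3.135, 0.039]
wrist_force: [-0.6, -0.1, -0.3]
width: -0.004
```

```bash
cat > look.py <<'E'
from h import *
import sys
n=sys.argv[1]
im,d=read_camera("side");P=cloud("side",d);cv2.imwrite(f"pics/{n}.png",im);s=read_state()
print(s["time"],np.round(s["tool_pos"],4),np.round(s["wrist_force"],1))
hsv=cv2.cvtColor(im,cv2.COLOR_BGR2HSV)
m=(hsv[...,0]>6)&(hsv[...,0]<22)&(hsv[...,1]>60)&(P[...,0]>.5)&(P[...,0]<.75)&(P[...,1]>-.12)&(P[...,1]<.06)
Q=P[m];f=Q[(abs(Q[:,1]-.03)<.006)]
print("px",m.sum(),np.round(np.percentile(Q,[1,99],axis=0),3).tolist())
# left side face (y~.03): 2-D outline in x,z
if len(f)>20:
    r=cv2.minAreaRect((f[:,[0,2]]*1000).astype(np.float32));print("side face",len(f),r)
    print(np.round(cv2.boxPoints(r)).tolist())
E
python3 look.py s2
```

```text
11.0 [ 0.572  -0.0187  0.1542] [-1.5 -0.2 -0.4]
px 1094 [[0.554, -0.066, 0.006], [0.639, 0.034, 0.158]]
side face 631 ((596.0634155273438, 79.89766693115234), (153.58016967773438, 57.028751373291016), 75.9477767944336)
[[550.0, 12.0], [605.0, -2.0], [642.0, 147.0], [587.0, 161.0]]
```

Request:
{"op": "step_arm", "data": {"motion": [[[0.0,0.004,0,0.0,0,0,0],[0.0,0.008,0,0,0,0,0],[0.0,0.012,0,0,0,0,0],[0.0,0.016,0,0,0,0,0],[0.0,0.02,0,0,0,0,0],[0.0,0.024,0,0,0,0,0],[0.0,0.028,0,0,0,0,0],[0.0,0.032,0,0,0,0,0]]]}}

```text
time: 12.0
tool_pos: [0.6042, -0.0187, 0.1541]
tcp_rot: [0.013, -3.134, 0.039]
wrist_force: [1.1, -0.4, -0.3]
width: 0.003
```

```bash
python3 look.py s3
```

```text
12.05 [ 0.6048 -0.0187  0.1542] [0.4 0.2 0.5]
px 1196 [[0.56, -0.064, 0.011], [0.678, 0.033, 0.157]]
side face 629 ((621.6236572265625, 79.33074188232422), (151.87884521484375, 62.34233093261719), 60.1560173034668)
[[557.0, 29.0], [611.0, -2.0], [686.0, 130.0], [632.0, 161.0]]
```

Request:
{"op": "step_arm", "data": {"motion": [[[0.0,-0.03,0,0.01,0,0,0],[0.0,-0.08,0,0.03,0,0,0],[0.02,-0.1,-0.05,0.06,0,0,-10],[0.04,-0.12,-0.1,0.06,0,0,-20],[0.05,-0.13,-0.15,0.06,0,0,-30],[0.05,-0.135,-0.19,0.06,0,0,-40],[0.05,-0.135,-0.22,0.06,0,0,-50],[0.05,-0.135,-0.251,0.06,0,0,-60]]]}}

```text
time: 13.05
tool_pos: [0.4695, -0.2709, 0.2144]
tcp_rot: [-1.559, -2.707, 0.028]
wrist_force: [-0.5, -0.3, -0.5]
width: 0.584
```

```bash
python3 - <<'E'
from h import *
s=read_state();print(np.round(s["q"],3),s["tool_pos"],s["tcp_rot"])
from scipy.spatial.transform import Rotation as R
M=R.from_rotvec(s["tcp_rot"]).as_matrix();print(np.round(M,3),np.degrees(np.arctan2(M[1,1],M[0,1])))
im,d=read_camera("top");P=cloud("top",d);hsv=cv2.cvtColor(im,cv2.COLOR_BGR2HSV);cv2.imwrite("pics/top2.png",im);np.save("top2.npy",d)
T=get_calibration("wrist")["world_from_camera"]
im,d=read_camera("wrist");cv2.imwrite("pics/w1.png",im);W=cloud("wrist",d,T);hw=cv2.cvtColor(im,cv2.COLOR_BGR2HSV)
for h,Q in((hsv,P),(hw,W)):
    m=(h[...,0]>20)&(h[...,0]<35)&(h[...,1]>150)&(Q[...,0]>.4)&(Q[...,0]<.55)&(Q[...,1]<-.2)&(Q[...,2]>.05)
    if m.sum()>5: print(m.sum(),cv2.minAreaRect(Q[m][:,:2].astype(np.float32)*1000))
    m=(Q[...,0]>.38)&(Q[...,0]<.65)&(Q[...,1]<-.1)&(Q[...,1]>-.42)&(Q[...,2]<.02)&(h[...,2]>170)&(h[...,1]<40)
    if m.sum()>5: print(m.sum(),cv2.minAreaRect(Q[m][:,:2].astype(np.float32)*1000))
E
python3 look.py s4
```

```text
[-0.558  0.052  1.921 -0.02   1.185 -1.076] [ 0.46951635 -0.27094993  0.21442686] [-1.55945601 -2.70682237  0.02842589]
[[-0.502  0.865 -0.024]
 [ 0.865  0.502 -0.007]
 [ 0.006 -0.025 -1.   ]] 30.11005088080184
631 ((512.457763671875, -267.7205810546875), (148.26268005371094, 239.7543487548828), 4.1445465087890625)
108 ((470.8453674316406, -269.6361999511719), (11.17639446258545, 38.704463958740234), 3.638625383377075)
15703 ((514.4749755859375, -269.88299560546875), (150.0825958251953, 243.89797973632812), 3.4746103286743164)
13.2 [ 0.4696 -0.2709  0.2142] [0.1 0.6 0. ]
px 1345 [[0.56, -0.066, 0.01], [0.678, 0.034, 0.156]]
side face 626 ((620.9439697265625, 79.48792266845703), (152.5265350341797, 60.11479568481445), 56.86948776245117)
[[554.0, 32.0], [604.0, -1.0], [688.0, 127.0], [637.0, 160.0]]
```

View pics/w1.png

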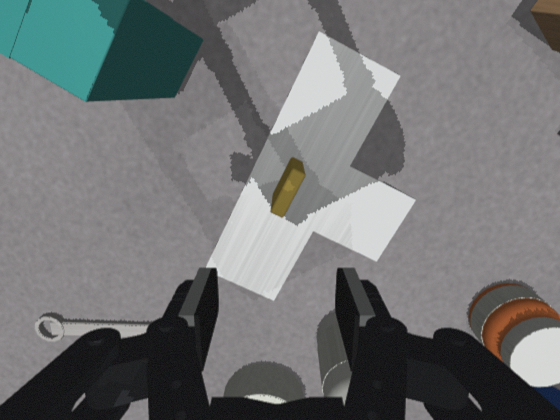

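Request:
{"op": "step_arm", "data": {"motion": [[[0.05,0.001,0.001,-0.02,0.1,-0.5,-9],[0.05,0.001,0.001,-0.04,0.2,-1,-18],[0.05,0.001,0.001,-0.06,0.4,-1.4,-26.5],[0.05,0.001,0.001,-0.09,0.4,-1.4,-26.5],[0.05,0.001,0.001,-0.12,0.4,-1.4,-26.5],[0.05,0.001,0.001,-0.15,0.4,-1.4,-26.5],[0.05,0.001,0.001,-0.169,0.4,-1.4,-26.5],[0.05,0.001,0.001,-0.169,0.4,-1.4,-26.5]]]}}

```text
time: 14.2
tool_pos: [0.4695, -0.2685, 0.0437]
tcp_rot: [-2.138, -2.292, -0.006]
wrist_force: [-0.5, 0.2, 0.6]
width: 0.586
```

Request:
{"op": "step_arm", "data": {"motion": [[[0.0,0,0,0,0,0,0],[0.0,0,0,0,0,0,0],[0.0,0,0,0,0,0,0],[0.0,0,0,0,0,0,0],[0.0,0,0,0,0,0,0],[0.0,0,0,0.003,0,0,0],[0.0,0,0,0.006,0,0,0],[0.0,0,0,0.006,0,0,0]]], "newtons": 70}}

```text
time: 15.2
tool_pos: [0.469, -0.2683, 0.0494]
tcp_rot: [-2.137, -2.291, -0.006]
wrist_force: [-0.4, 0.0, -3.7]
width: 0.132
```

Run:
```python
from h import *
s=read_state();print(s["width"],s["wrist_force"],s["torque"],s["tool_pos"])
from scipy.spatial.transform import Rotation as R
M=R.from_rotvec(s["tcp_rot"]).as_matrix();print(np.round(M,3),np.degrees(np.arctan2(M[1,1],M[0,1])))
```

```text
0.13180031174527068 [-0.41741131  0.04482163 -3.66507256] [-0.0272414   0.06479555  0.0355939 ] [ 0.46901833 -0.26829651  0.04939065]
[[-0.069  0.998 -0.004]
 [ 0.998  0.069  0.008]
 [ 0.009 -0.003 -1.   ]] 3.980016488572398
```

Request:
{"op": "step_arm", "data": {"motion": [[[0.0,-0.029,0.01,0,0,0,-2],[0.0,-0.039,0.05,0,0,0,-4],[0.0,-0.039,0.09,0,0,0,-5],[0.0,-0.039,0.13,0,0,0,-5],[0.0,-0.039,0.17,0,0,0,-5],[0.0,-0.039,0.21,0,0,0,-5],[0.0,-0.039,0.24,0,0,0,-5],[0.0,-0.039,0.252,0,0,0,-5]]]}}

```text
time: 16.2
tool_pos: [0.4294, -0.015, 0.0491]
tcp_rot: [-2.233, -2.197, -0.006]
wrist_force: [0.2, -0.8, -3.7]
width: 0.132
```

Request:
{"op": "step_arm", "data": {"motion": [[[0.0,0,0,0,0,0,0],[0.0,0,0,-0.002,0,0,0],[0.0,0,0,-0.004,0,0,0],[0.0,0,0,-0.005,0,0,0],[0.0,0,0,-0.005,0,0,0],[0.0,0,0,-0.005,0,0,0],[0.0,0,0,-0.005,0,0,0],[0.0,0,0,-0.005,0,0,0]]]}}

```text
time: 17.2
tool_pos: [0.4297, -0.0158, 0.0452]
tcp_rot: [-2.234, -2.196, -0.005]
wrist_force: [-6.6, -0.0, 8.5]
width: 0.131
```

```bash
cat > trayc.py <<'E'
from h import *
import sys
n=sys.argv[1]
s=read_state();print(s["time"],np.round(s["tool_pos"],4),s["width"],np.round(s["wrist_force"],1))
for c in("top","side"):
    im,d=read_camera(c);P=cloud(c,d);cv2.imwrite(f"pics/{n}{c}.png",im);np.save(f"{n}{c}.npy",d);h=cv2.cvtColor(im,cv2.COLOR_BGR2HSV)
    m=(P[...,0]>.36)&(P[...,0]<.6)&(abs(P[...,1]+.02)<.14)&(P[...,2]<.02)&(h[...,2]>150)&(h[...,1]<30)
    t=m&(abs(P[...,1]+.02)<.05)&(P[...,0]>.52);
    print(c,m.sum(),"tray pts max x",np.round(np.percentile(P[m],[.5,99.5],axis=0),3).tolist())
    if t.sum(): print(" tongue y",np.round(np.percentile(P[t],[2,98],axis=0),3).tolist())
E
python3 trayc.py a; python3 look.py s5
```

```text
17.2 [ 0.4297 -0.0158  0.0452] 0.131456776800287 [-6.6 -0.   8.5]
top 636 tray pts max x [[0.396, -0.139, -0.006], [0.545, 0.103, 0.015]]
 tongue y [[0.536, -0.054, -0.002], [0.545, 0.008, 0.008]]
side 3658 tray pts max x [[0.361, -0.158, -0.005], [0.597, 0.119, 0.009]]
 tongue y [[0.521, -0.068, -0.004], [0.559, 0.028, 0.009]]
17.35 [ 0.4296 -0.0157  0.0452] [-6.1 -0.5  7.7]
px 1340 [[0.56, -0.064, 0.01], [0.678, 0.034, 0.156]]
side face 620 ((622.498046875, 78.91871643066406), (151.8102264404297, 63.73286437988281), 57.880104064941406)
[[555.0, 32.0], [609.0, -2.0], [690.0, 126.0], [636.0, 160.0]]
```

Request:
{"op": "step_arm", "data": {"motion": [[[0.0,0.006,0,0.001,0,0,0],[0.0,0.014,0,0.001,0,0,0],[0.0,0.022,0,0.001,0,0,0],[0.0,0.03,0,0.001,0,0,0],[0.0,0.037,0,0.001,0,0,0],[0.0,0.043,0,0.001,0,0,0],[0.0,0.048,0,0.001,0,0,0],[0.0,0.05,0,0.001,0,0,0]]]}}

```text
time: 18.35
tool_pos: [0.48, -0.0157, 0.0462]
tcp_rot: [-2.234, -2.196, -0.005]
wrist_force: [-0.4, -0.0, -4.1]
width: 0.129
```

```bash
python3 trayc.py b; python3 look.py s6
python3 - <<'E'
import cv2
im=cv2.imread("pics/bside.png");cv2.imwrite("pics/bcrop.png",cv2.resize(im[150:270,220:380],None,fx=5,fy=5,interpolation=cv2.INTER_CUBIC))
E
```

```text
18.35 [ 0.48   -0.0157  0.0462] 0.1294851764151491 [-0.4 -0.  -4.1]
top 600 tray pts max x [[0.447, -0.136, -0.006], [0.527, 0.104, 0.014]]
side 3263 tray pts max x [[0.361, -0.158, -0.004], [0.598, 0.119, 0.011]]
 tongue y [[0.521, -0.066, -0.003], [0.562, 0.028, 0.01]]
18.5 [ 0.4795 -0.0157  0.0461] [ 0.4  0.4 -3.3]
px 1332 [[0.561, -0.066, 0.012], [0.678, 0.033, 0.157]]
side face 619 ((622.080322265625, 78.90774536132812), (152.02801513671875, 61.63066482543945), 59.12989807128906)
[[557.0, 29.0], [610.0, -2.0], [688.0, 128.0], [635.0, 160.0]]
```

View pics/bcrop.png

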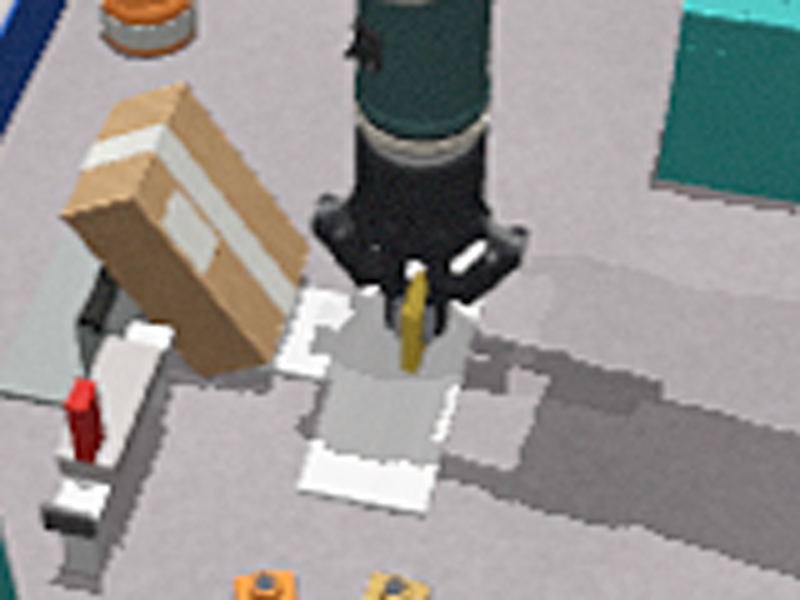

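Tongue tip is at ~0.595 with the carton still leaning (heel ~0.608). I'll nudge it 3 mm more, set the tray down, release, and lift off.

Request:
{"op": "step_arm", "data": {"motion": [[[0.0,0.002,0,0,0,0,0],[0.0,0.003,0,0,0,0,0],[0.0,0.003,0,-0.001,0,0,0],[0.0,0.003,0,-0.0015,0,0,0],[0.03,0.003,0,-0.0015,0,0,0],[0.05,0.003,0,-0.0015,0,0,0],[0.05,0.003,0,-0.0015,0,0,0],[0.05,0.003,0,0.01,0,0,0]]]}}

```text
time: 19.5
tool_pos: [0.4816, -0.0157, 0.0557]
tcp_rot: [-2.232, -2.195, -0.003]
wrist_force: [-0.0, 0.0, -0.5]
width: 0.587
```

Request:
{"op": "step_arm", "data": {"motion": [[[0.05,0,0,0.04,0,0,0],[0.05,0,0,0.09,0,0,0],[0.02,0,0,0.14,0,0,0],[0.0,0.03,0,0.19,0,0,0],[0.0,0.09,0,0.19,0,0,0],[0.0,0.15,0,0.19,0,0,0],[0.0,0.2,0,0.19,0,0,0],[0.0,0.23,0,0.19,0,0,0]]]}}

```text
time: 20.5
tool_pos: [0.7138, -0.0156, 0.2461]
tcp_rot: [-2.233, -2.196, -0.003]
wrist_force: [-0.7, 0.7, -0.3]
width: -0.003
```

```bash
python3 trayc.py c; python3 look.py s7
```

```text
20.5 [ 0.7138 -0.0156  0.2461] -0.00284521843403043 [-0.7  0.7 -0.3]
top 443 tray pts max x [[0.448, -0.136, -0.007], [0.53, 0.104, 0.013]]
side 3563 tray pts max x [[0.361, -0.158, -0.004], [0.598, 0.119, 0.01]]
 tongue y [[0.521, -0.067, -0.001], [0.563, 0.02, 0.009]]
20.65 [ 0.7122 -0.0156  0.2456] [-1.1 -0.5 -0.7]
px 1359 [[0.561, -0.065, 0.01], [0.679, 0.034, 0.364]]
side face 627 ((621.359375, 79.64629364013672), (153.32742309570312, 59.9926643371582), 58.65231704711914)
[[556.0, 30.0], [607.0, -1.0], [687.0, 130.0], [636.0, 161.0]]
```

Request:
{"op": "step_arm", "data": {"motion": [[[0.0,0.008,-0.003,0,0,0,0],[0.0,0.01,-0.003,-0.03,0,0,0],[0.0,0.01,-0.003,-0.06,0,0,0],[0.0,0.01,-0.003,-0.09,0,0,0],[0.0,0.01,-0.003,-0.114,0,0,0],[0.0,0.01,-0.003,-0.114,0,0,0],[0.0,0.004,-0.003,-0.114,0,0,0],[0.0,0.0,-0.003,-0.114,0,0,0]]]}}

```text
time: 21.65
tool_pos: [0.7128, -0.0188, 0.1337]
tcp_rot: [-2.234, -2.196, -0.005]
wrist_force: [0.6, -0.1, -0.4]
width: 0.001
```

Request:
{"op": "step_arm", "data": {"motion": [[[0.0,-0.005,0,0,0,0,0],[0.0,-0.01,0,0,0,0,0],[0.0,-0.015,0,0,0,0,0],[0.0,-0.02,0,0,0,0,0],[0.0,-0.024,0,0,0,0,0],[0.0,-0.028,0,0,0,0,0],[0.0,-0.032,0,0,0,0,0],[0.0,-0.035,0,0,0,0,0]]]}}

```text
time: 22.65
tool_pos: [0.6774, -0.0187, 0.1336]
tcp_rot: [-2.233, -2.196, -0.004]
wrist_force: [0.8, 0.3, 1.5]
width: 0.003
```

```bash
python3 look.py s8
```

```text
22.7 [ 0.6769 -0.0188  0.1335] [0.2 0.9 0.5]
px 1270 [[0.557, -0.064, 0.011], [0.66, 0.034, 0.208]]
side face 626 ((608.2290649414062, 83.10127258300781), (151.5197296142578, 58.80388641357422), 69.34900665283203)
[[554.0, 23.0], [609.0, 2.0], [662.0, 144.0], [607.0, 164.0]]
```

Request:
{"op": "step_arm", "data": {"motion": [[[0.0,-0.004,0,0,0,0,0],[0.0,-0.008,0,0,0,0,0],[0.0,-0.012,0,0,0,0,0],[0.0,-0.016,0,0,0,0,0],[0.0,-0.019,0,0,0,0,0],[0.0,-0.022,0,0,0,0,0],[0.0,-0.025,0,0,0,0,0],[0.0,-0.028,0,0,0,0,0]]]}}

```text
time: 23.7
tool_pos: [0.6497, -0.0188, 0.1345]
tcp_rot: [-2.234, -2.197, -0.006]
wrist_force: [0.6, 0.7, 4.9]
width: 0.003
```

```bash
python3 look.py s9
```

```text
23.75 [ 0.6494 -0.0187  0.1346] [0.6 0.2 4.6]
px 1159 [[0.554, -0.062, 0.007], [0.656, 0.034, 0.25]]
side face 637 ((592.8133544921875, 80.5070571899414), (158.752197265625, 56.226280212402344), 79.32686614990234)
[[550.0, 8.0], [606.0, -3.0], [635.0, 153.0], [580.0, 164.0]]
```

Request:
{"op": "step_arm", "data": {"motion": [[[0.0,0,0,0.006,0,0,0],[0.0,0,0,0.014,0,0,0],[0.0,-0.003,0,0.014,0,0,0],[0.0,-0.006,0,0.014,0,0,0],[0.0,-0.009,0,0.014,0,0,0],[0.0,-0.012,0,0.014,0,0,0],[0.0,-0.015,0,0.014,0,0,0],[0.0,-0.015,0,0.014,0,0,0]]]}}

```text
time: 24.75
tool_pos: [0.6341, -0.0188, 0.1485]
tcp_rot: [-2.234, -2.197, -0.006]
wrist_force: [-0.6, 0.6, -0.1]
width: -0.002
```

```bash
python3 look.py s10
```

```text
24.8 [ 0.6343 -0.0188  0.1486] [-0.3  0.   0.4]
px 1062 [[0.55, -0.064, 0.008], [0.619, 0.035, 0.189]]
side face 629 ((579.0424194335938, 81.59187316894531), (55.63117980957031, 153.7938995361328), 0.39932146668434143)
[[551.0, 158.0], [552.0, 5.0], [607.0, 5.0], [606.0, 159.0]]
```

Carton is upright on the tongue (z ≈ 5 mm, centre x ≈ 0.579, tip ≈ 0.597). Next I retreat and go look at the valves.

Request:
{"op": "step_arm", "data": {"motion": [[[0.0,0.015,0,0.0,0,0,0],[0.0,0.02,0,0.04,0,0,0],[0.0,0.02,0,0.1,0,0,0],[0.02,-0.01,0.03,0.12,0,0,0],[0.05,-0.04,0.08,0.12,0,0,0],[0.05,-0.08,0.12,0.12,0,0,0],[0.05,-0.11,0.16,0.12,0,0,0],[0.05,-0.14,0.2,0.12,0,0,0]]]}}

```text
time: 25.8
tool_pos: [0.4943, 0.1828, 0.2693]
tcp_rot: [-2.235, -2.197, -0.008]
wrist_force: [0.4, 0.5, -0.4]
width: 0.583
```

```bash
python3 trayc.py d
cat > valves.py <<'E'
from h import *
import sys
from scipy.spatial.transform import Rotation as R
s=read_state();T=get_calibration("wrist")["world_from_camera"]
M=R.from_rotvec(s["tcp_rot"]).as_matrix();print(s["time"],np.round(s["tool_pos"],4),"jaw",np.degrees(np.arctan2(M[1,1],M[0,1])),"z",np.round(M[:,2],3),"w",s["width"],"q",np.round(s["q"],2))
for c in("wrist","top","side"):
    im,d=read_camera(c);P=cloud(c,d,T if c=="wrist" else None);cv2.imwrite(f"pics/{sys.argv[1]}_{c}.png",im);h=cv2.cvtColor(im,cv2.COLOR_BGR2HSV)
    m=((h[...,1]>90)&((h[...,0]<30)|(h[...,0]>160))&(P[...,2]>.017)&(P[...,2]<.045)&(P[...,0]>.33)&(P[...,0]<.6)&(P[...,1]>-.2)&(P[...,1]<.5)).astype(np.uint8)
    n,l,st,_=cv2.connectedComponentsWithStats(m)
    for i in range(1,n):
        if st[i,4]<25: continue
        k=(l==i);top=k&(P[...,2]<.031)
        r=cv2.minAreaRect(P[k][:,:2].astype(np.float32)*1000)
        print(c,st[i,4],"c",np.round(r[0]),"sz",np.round(r[1]),"ang",round(r[2],1),"z",np.round(np.median(P[k][:,2]),3),"hsv",np.median(h[k],0))
E
python3 valves.py e
```

```text
25.8 [0.4943 0.1828 0.2693] 0.5829679658199659 [ 0.4  0.5 -0.4]
top 1676 tray pts max x [[0.448, -0.135, -0.006], [0.55, 0.1, 0.014]]
 tongue y [[0.522, -0.061, -0.005], [0.551, 0.022, 0.011]]
side 3920 tray pts max x [[0.361, -0.158, -0.005], [0.597, 0.119, 0.01]]
 tongue y [[0.521, -0.067, -0.002], [0.552, 0.027, 0.015]]
25.9 [0.4927 0.1847 0.2692] jaw -0.7169347488846032 z [-0.003  0.01  -1.   ] w 0.5840701098435863 q [ 0.3  -0.03  1.9   0.01  1.27  0.31]
wrist 969 c [526. 273.] sz [34. 27.] ang 31.5 z 0.027 hsv [ 19. 128. 142.]
wrist 427 c [445. 257.] sz [27. 31.] ang 57.2 z 0.027 hsv [172.  93. 169.]
wrist 866 c [524. 189.] sz [34. 28.] ang 21.0 z 0.027 hsv [ 11. 170. 149.]
wrist 836 c [453. 176.] sz [28. 34.] ang 86.3 z 0.027 hsv [ 19. 130. 207.]
wrist 112 c [554.  14.] sz [37.  1.] ang 87.2 z 0.03 hsv [14.  98.5 68. ]
wrist 139 c [484.   3.] sz [ 2. 10.] ang 86.4 z 0.032 hsv [ 23. 147.  95.]
wrist 70 c [553. -48.] sz [25.  1.] ang 87.9 z 0.031 hsv [ 14. 100.  68.]
top 73 c [525. 274.] sz [32. 27.] ang 30.6 z 0.026 hsv [ 18. 158. 124.]
top 37 c [514. 181.] sz [16. 32.] ang 59.5 z 0.027 hsv [ 11. 192. 130.]
top 82 c [452. 177.] sz [27. 34.] ang 88.5 z 0.027 hsv [ 19.  165.5 185.5]
top 41 c [445. 251.] sz [38. 17.] ang 18.5 z 0.027 hsv [172. 109. 155.]
side 105 c [570.  29.] sz [55. 26.] ang 29.0 z 0.033 hsv [ 15. 114. 103.]
side 25 c [477.  -3.] sz [21.  8.] ang 59.3 z 0.034 hsv [ 24. 205. 120.]
side 115 c [521. 193.] sz [34. 30.] ang 19.8 z 0.026 hsv [ 12. 188. 167.]
side 109 c [451. 178.] sz [31. 33.] ang 89.0 z 0.026 hsv [ 20. 130. 197.]
side 119 c [524. 276.] sz [32. 30.] ang 32.1 z 0.026 hsv [ 19. 138. 148.]
side 35 c [445. 259.] sz [24. 23.] ang 60.4 z 0.026 hsv [171.  99. 176.]
```

View pics/e_top.png

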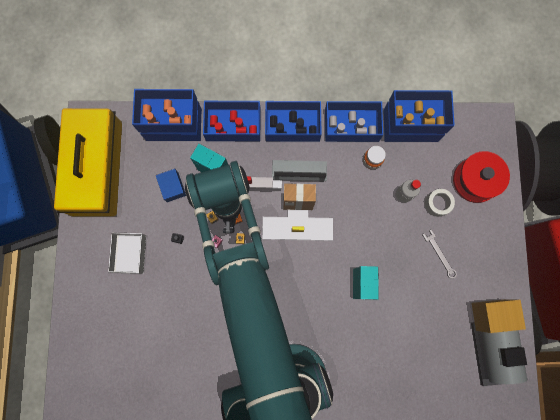

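Two brass blocks are confirmed, A at (0.526, 0.273) and B at (0.453, 0.177). The other two are orange and pink. I'll grasp B across its 34 mm side.

Request:
{"op": "step_arm", "data": {"motion": [[[0.06,-0.02,-0.004,-0.03,0,0,-1],[0.06,-0.04,-0.008,-0.07,0,0,-3],[0.06,-0.04,-0.008,-0.12,0,0,-3],[0.06,-0.04,-0.008,-0.16,0,0,-3],[0.06,-0.04,-0.008,-0.2,0,0,-3],[0.06,-0.04,-0.008,-0.225,0,0,-3],[0.06,-0.04,-0.008,-0.242,0,0,-3],[0.06,-0.04,-0.008,-0.242,0,0,-3]]]}}

```text
time: 27.05
tool_pos: [0.4551, 0.1725, 0.0259]
tcp_rot: [-2.291, -2.137, -0.004]
wrist_force: [-0.4, 0.3, 0.9]
width: 0.702
```

Request:
{"op": "step_arm", "data": {"motion": [[[0.02,0,0,0,0,0,0],[0.02,0,0,0,0,0,0],[0.02,0,0,0,0,0,0],[0.02,0,0,0,0,0,0],[0.02,0,0,0,0,0,0],[0.02,0,0,0.02,0,0,0],[0.02,0,0,0.05,0,0,0],[0.02,0,0,0.08,0,0,0]]], "newtons": 50}}

```text
time: 28.05
tool_pos: [0.4542, 0.1724, 0.1061]
tcp_rot: [-2.291, -2.137, -0.002]
wrist_force: [0.7, 0.4, -0.7]
width: 0.386
```

Request:
{"op": "step_arm", "data": {"motion": [[[0.02,0.01,-0.04,0,0,0,2],[0.02,0.02,-0.08,0,0,0,3],[0.02,0.03,-0.117,0,0,0,3],[0.02,0.031,-0.117,-0.03,0,0,3],[0.02,0.031,-0.117,-0.055,0,0,3],[0.02,0.031,-0.117,-0.068,0,0,3],[0.02,0.031,-0.117,-0.073,0,0,3],[0.02,0.031,-0.117,-0.073,0,0,3]]]}}

```text
time: 29.05
tool_pos: [0.4855, 0.0556, 0.0335]
tcp_rot: [-2.234, -2.197, -0.002]
wrist_force: [-0.3, 0.4, -0.8]
width: 0.385
```

Request:
{"op": "step_arm", "data": {"motion": [[[0.055,0,0,0,0,0,0],[0.055,0,0,0,0,0,0],[0.055,0,0,0,0,0,0],[0.055,0,0,0.04,0,0,0],[0.055,0,0.03,0.09,0,0,0],[0.055,0.01,0.08,0.13,0,0,10],[0.055,0.02,0.13,0.15,0,0,20],[0.055,0.02,0.17,0.15,0,0,31]]]}}

```text
time: 30.05
tool_pos: [0.508, 0.2283, 0.1871]
tcp_rot: [-1.565, -2.719, -0.007]
wrist_force: [0.8, -0.7, 0.3]
width: 0.644
```

```bash
python3 valves.py f
```

```text
30.05 [0.508  0.2283 0.1871] jaw 30.157987823609336 z [-0.002  0.006 -1.   ] w 0.6436588292780399 q [ 0.37  0.09  1.93  0.01  1.12 -0.16]
wrist 224 c [448. 267.] sz [13. 35.] ang 72.4 z 0.026 hsv [172.   95.  169.5]
wrist 1428 c [526. 273.] sz [34. 28.] ang 31.5 z 0.027 hsv [ 19. 128. 140.]
wrist 1244 c [524. 190.] sz [34. 28.] ang 20.7 z 0.027 hsv [ 11. 171. 154.]
wrist 211 c [561.  25.] sz [35. 18.] ang 41.9 z 0.021 hsv [15. 96. 76.]
top 71 c [483.  61.] sz [32. 24.] ang 0.1 z 0.031 hsv [ 19. 158. 197.]
side 31 c [475.  67.] sz [30. 18.] ang 58.0 z 0.028 hsv [ 19. 144. 127.]
side 112 c [522. 193.] sz [33. 29.] ang 20.4 z 0.026 hsv [ 13.  188.5 176. ]
side 121 c [524. 276.] sz [33. 27.] ang 28.7 z 0.026 hsv [ 19. 139. 148.]
```

Request:
{"op": "step_arm", "data": {"motion": [[[0.06,0.01,0.025,0,0,0,1],[0.06,0.018,0.045,-0.02,0,0,1],[0.06,0.018,0.045,-0.06,0,0,1],[0.06,0.018,0.045,-0.1,0,0,1],[0.06,0.018,0.045,-0.13,0,0,1],[0.06,0.018,0.045,-0.15,0,0,1],[0.06,0.018,0.045,-0.161,0,0,1],[0.06,0.018,0.045,-0.161,0,0,1]]]}}

```text
time: 31.2
tool_pos: [0.5233, 0.2718, 0.0225]
tcp_rot: [-1.546, -2.725, 0.003]
wrist_force: [0.1, 0.3, 0.7]
width: 0.7
```

Request:
{"op": "step_arm", "data": {"motion": [[[0.02,0,0,0,0,0,0],[0.02,0,0,0,0,0,0],[0.02,0,0,0,0,0,0],[0.02,0,0,0,0,0,0],[0.02,0,0,0,0,0,0],[0.02,0,0,0.03,0,0,0],[0.02,0,0,0.08,0,0,0],[0.02,0,0,0.13,0,0,0]]]}}

```text
time: 32.2
tool_pos: [0.5224, 0.2714, 0.1529]
tcp_rot: [-1.545, -2.724, 0.005]
wrist_force: [0.2, 0.8, -0.3]
width: 0.383
```

Request:
{"op": "step_arm", "data": {"motion": [[[0.02,-0.01,-0.05,0,0,0,-5],[0.02,-0.02,-0.1,0,0,0,-10],[0.02,-0.038,-0.15,0,0,0,-16],[0.02,-0.038,-0.2,0,0,0,-22],[0.02,-0.038,-0.25,0,0,0,-28],[0.02,-0.038,-0.3,0,0,0,-32],[0.02,-0.038,-0.34,0,0,0,-32],[0.02,-0.038,-0.366,0,0,0,-32]]]}}

```text
time: 33.2
tool_pos: [0.4837, -0.0963, 0.1527]
tcp_rot: [-2.237, -2.19, 0.001]
wrist_force: [0.4, 0.1, -2.1]
width: 0.387
```

Request:
{"op": "step_arm", "data": {"motion": [[[0.02,0,0,-0.01,0,0,0],[0.02,0,0,-0.04,0,0,0],[0.02,0,0,-0.07,0,0,0],[0.02,0,0,-0.095,0,0,0],[0.02,0,0,-0.112,0,0,0],[0.02,0,0,-0.12,0,0,0],[0.02,0,0,-0.122,0,0,0],[0.02,0,0,-0.122,0,0,0]]]}}

```text
time: 34.2
tool_pos: [0.4844, -0.0964, 0.0313]
tcp_rot: [-2.238, -2.191, 0.0]
wrist_force: [0.4, 0.6, -1.6]
width: 0.385
```

Still held. I release, rise, and swing the arm well clear to check everything.

Request:
{"op": "step_arm", "data": {"motion": [[[0.055,0,0,0,0,0,0],[0.055,0,0,0,0,0,0],[0.055,0,0,0,0,0,0],[0.055,0,0,0.04,0,0,0],[0.055,0,0,0.1,0,0,0],[0.055,0,0,0.16,0,0,0],[0.055,0,-0.04,0.2,0,0,0],[0.055,0,-0.1,0.22,0,0,0]]]}}

```text
time: 35.2
tool_pos: [0.4859, -0.1962, 0.255]
tcp_rot: [-2.238, -2.198, -0.004]
wrist_force: [1.0, 0.4, 0.6]
width: 0.646
```

Request:
{"op": "step_arm", "data": {"motion": [[[0.055,-0.01,-0.05,0.01,0,0,0],[0.055,-0.03,-0.1,0.02,0,0,0],[0.055,-0.05,-0.15,0.03,0,0,0],[0.055,-0.08,-0.2,0.03,0,0,0],[0.055,-0.12,-0.24,0.03,0,0,0],[0.055,-0.16,-0.28,0.03,0,0,0],[0.055,-0.16,-0.28,0.03,0,0,0],[0.055,-0.16,-0.28,0.03,0,0,0]]]}}

```text
time: 36.2
tool_pos: [0.3258, -0.476, 0.2849]
tcp_rot: [-2.239, -2.197, -0.005]
wrist_force: [0.4, -0.2, -0.3]
width: 0.646
```

```bash
python3 valves.py g; python3 look.py s11; python3 trayc.py h
python3 - <<'E'
from h import *
a=cv2.imread("pics/htop.png");b=cv2.imread("pics/hside.png")
A=cv2.resize(a[150:260,160:360],(800,440),interpolation=cv2.INTER_CUBIC);cv2.imwrite("pics/h1.png",A)
cv2.imwrite("pics/h2.png",b)
P=cloud("top",np.load("htop.npy"));h=cv2.cvtColor(a,cv2.COLOR_BGR2HSV)
m=(P[...,0]>.5)&(P[...,0]<.65)&(abs(P[...,1]+.02)<.08)&(P[...,2]>.145)&(P[...,2]<.17);print("carton top",cv2.minAreaRect(P[m][:,:2].astype(np.float32)*1000),np.median(P[m][:,2]))
m=(P[...,0]>.43)&(P[...,0]<.548)&(abs(P[...,1]+.02)<.14)&(P[...,2]<.02)&(h[...,2]>180)&(h[...,1]<30);print("tray",cv2.minAreaRect(P[m][:,:2].astype(np.float32)*1000))
m=(h[...,0]>20)&(h[...,0]<35)&(h[...,1]>150)&(P[...,0]>.4)&(P[...,0]<.55)&(abs(P[...,1])<.05)&(P[...,2]>.045);print("handle",m.sum(),cv2.minAreaRect(P[m][:,:2].astype(np.float32)*1000))
E
```

```text
36.2 [ 0.3258 -0.476   0.2849] jaw -1.089106546373136 z [-0.001  0.006 -1.   ] w 0.6459827156722318 q [-1.01  0.06  1.78  0.    1.31 -1.  ]
top 77 c [522. 189.] sz [33. 28.] ang 19.7 z 0.027 hsv [ 16. 194. 208.]
top 90 c [483.  -3.] sz [64. 30.] ang 90.0 z 0.031 hsv [ 19.  160.  192.5]
top 75 c [483. -96.] sz [27. 32.] ang 89.9 z 0.032 hsv [ 18. 158. 193.]
side 81 c [483. -93.] sz [33. 29.] ang 1.1 z 0.031 hsv [ 20. 136. 182.]
side 107 c [483.   9.] sz [48. 33.] ang 89.2 z 0.031 hsv [ 20. 139. 168.]
side 99 c [575.  21.] sz [27. 47.] ang 88.5 z 0.031 hsv [ 15. 114. 103.]
side 110 c [522. 193.] sz [33. 30.] ang 20.8 z 0.027 hsv [ 15.  173.5 229.5]
36.4 [ 0.3269 -0.4752  0.2851] [ 1.2 -0.3 -0.6]
px 1068 [[0.55, -0.066, 0.009], [0.607, 0.035, 0.158]]
side face 625 ((585.0780029296875, 72.79998016357422), (170.0755615234375, 123.04849243164062), 66.88554382324219)
[[495.0, 19.0], [608.0, -30.0], [675.0, 127.0], [562.0, 175.0]]
36.4 [ 0.3269 -0.4752  0.2851] 0.6457529030770734 [ 1.2 -0.3 -0.6]
top 1506 tray pts max x [[0.448, -0.136, -0.006], [0.55, 0.103, 0.014]]
 tongue y [[0.52, -0.063, -0.003], [0.551, 0.022, 0.012]]
side 4270 tray pts max x [[0.361, -0.158, -0.004], [0.596, 0.119, 0.01]]
 tongue y [[0.521, -0.068, -0.002], [0.552, 0.028, 0.013]]
carton top ((579.4920654296875, -18.940166473388672), (97.80142211914062, 56.043033599853516), 89.26850891113281) 0.15459330505715552
tray ((498.8464660644531, -16.943199157714844), (239.18850708007812, 98.36672973632812), 88.62785339355469)
handle 37 ((480.4000244140625, -15.62497329711914), (36.27668762207031, 9.247400283813477), 86.80108642578125)
```

View pics/h1.png

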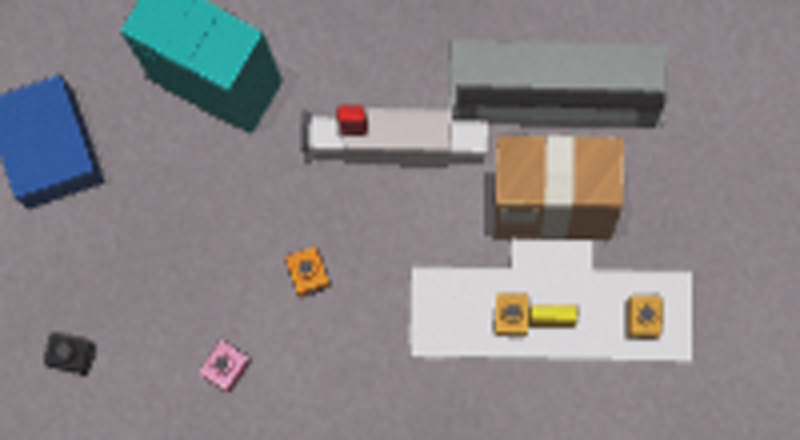

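View pics/h2.png

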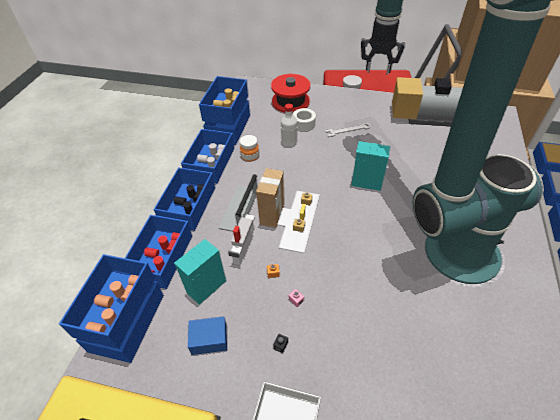

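```bash
python3 -c "
from workcell import *
print(finish_job())"
```

```text
the job is handed in; nothing more can be done
None
```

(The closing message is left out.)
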